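# Clear walnut shells off the prep board through its catch-locked hatch

### The arm

A 6-joint arm with a two-finger parallel gripper is mounted at the origin on a cart in front of the work surface, level with it; the furniture and walls round the work are solid. World frame = base frame: x ahead of the robot, y to its left, z up, the work surface at z = 0. Lengths are in m, angles in rad, forces in N, time in s.
With the tool pointing down it reaches from about 0.25 to 0.725 m from the base axis. Payload 4 kg.
Tool frame: the origin (TCP) lies midway between the tips of the shut fingers; the grasp point (between the pads) lies bot.tcp_to_grasp behind it (bot.tcp_to_grasp is the distance from the TCP to the grasp point, in m); z points along the fingers, y is the line along which they close (so a half turn about z gives the same grasp; the last joint's range is limited). The gripper opens to 85 mm and grips with 20 to 120 N. Pads are 22 mm wide; open, the fingers measure 114 mm over their backs; the gripper's body (76 mm by 85 mm) begins 54 mm behind the grasp point. The pads swing forward as they close: fully open they stand 13 mm farther back than shut.
Start: joints at [-1.237, 0.241, 0.005, 1.335, 0, 1.571], TCP at [0.164, -0.472, 0.231] pointing down, gripper open.
Joint ranges: [-2.72, 2.72], [-1.05, 1.87], [-1.09, 1.28], [-1.99, 2.15], [-1.42, 1.44], [-3.14, 3.14]. Speed limits (rad/s): [2.79, 2.79, 3.14, 3.14, 3.14, 3.14].

### API

Orientations are given as a unit quaternion [x, y, z, w].
In Python, from workcell import readout, camera, bot gives the robot as it stands. The module is installed in compiled form; this text tells all that it offers.
- The arm moves only by the tool jog_arm, never from a script. Its argument "motion" is a list of rows, each an object of numbers: "x", "y", "z": the shift along the tool's x, y, z in mm; "spin": the turn about the tool's z in degrees; "fingers": the closure, from -1 (fully open) to 1 (shut). A call has 1 to 8 rows; each row is the pose to reach, as a shift and turn from the pose commanded when the call began, along the tool's axes at that moment; what a row does not reach only later rows make up. A row lasts 1/8 s, in which the tool goes at most 62.5 mm and 10.7 degrees, less where a joint would pass 70% of its speed; a pose out of reach is approached as far as the arm can. A call with a gripper value outside its range is refused whole. The fingers move at their own pace and stop on an object; the grip force is fixed at half the most. Time passes only in rows, so rows that repeat a pose let the fingers close. It gives the time, the measured TCP pose, the force, the opening and the grip force at its end, in the units of the state.
- readout.get_obs(): the state, without advancing time (a new reading comes with each control period).
- camera(name): name is "side" or "top" or "wrist"; returns a dict with "pixels" (480x640x3 uint8, red, green, blue), "K" (3x3 intrinsics, pixels), "dist" ([k1, k2, p1, p2, k3] as OpenCV has them; the pictures are not rectified), "rvec" (rotation vector, rad) and "tvec" (3), from world to camera coordinates, as OpenCV has them. Camera axes: x right, y down, z forward; pixel columns grow to the right and rows downward; lengths in m; the calibration is good to about 2 mm. A picture is of the moment at which its call begins. There is no depth.
- bot.job_done(): hands the job in; it is judged then, once.
The state is a dict: "clock": time; "joint_pos": joint angles; "joint_vel": joint speeds; "tau": joint torques, N m; "eef_pos": TCP position; "tool_rot": TCP orientation; "ft_force": force on the tool from outside, world axes, zero at the start; "ft_torque": the same for the moment, N m; "grip_width": finger opening in m; "grasp_force": force on a finger pad.
Only numpy, scipy, OpenCV 4.12 (cv2) and the standard library are available. Lean on these libraries where they do the work, as an engineer would, in place of code of your own. Each camera call takes 0.05 s, during which the arm holds its last target. There are 200 camera calls.

### The job

Clear the four walnut-shell halves off the prep board into the waste bin built into it. Lift the steel hatch by its orange grip over the steel ridge and park it down in the bay beyond, sweep the shells into the bin with the wooden scraper (do not touch them with the fingers), stand the scraper upright on the board, then bring the hatch back over the ridge and drop it fully home over the bin. Leave the spice jar, salt shaker, pepper mill and mug where they are.

Things in the scene. Friction and masses are not known exactly. Their poses are not given: they have to be found in the camera images.
- station: Prep board, fixed, grey with light wood top, 140 mm (its x) x 384 mm (its y). Origin at worktop level. Along y: board from -185 to +20 mm, surface 55 mm above the worktop, open at the -y end; bin opening +20 to +100; steel cross ridge +101 to +107, top 4 mm above the board; parking bay +107 to +195, its floor 6 mm below the board, then an end stop 8 mm above the board.
- board_mid (a point): Centre of the board surface, at station (0, -82.5, 55) mm; axes as the station's. Wooden side rails run along the whole station: inner faces at x = -60 and +60 mm, 10 mm wide, tops 12 mm above the board.
- bin_mid (a point): Centre of the bin floor, at station (0, 60, 6) mm; the bin is 120 (x) x 80 (y) mm inside.
- hatch_grip (a point): Top centre of the hatch's orange grip: 44 mm (station x) x 14 mm (station y), 46 mm tall on the steel plate (116 x 76 x 6 mm, top flush with the board when down). At station (0, 60, 101) mm when closed; moves with the hatch. A foot 3 mm high, 24 mm in y, rings its bottom; a 12 mm strap 16 to 20 mm above the plate runs along x to posts on the rails. Hatch 0.28 kg.
- hatch_slide (a joint): Travel of the hatch along station +y, m: 0 closed over the bin (stop), 0.090 far end of the parking bay (stop). It passes the ridge only while lifted over 10 mm; when lower the plate strikes the ridge after 3 mm. Clear of the ridge again from 0.085 on. Slight friction, no spring.
- hatch_lift (a joint): Height of the hatch above its seat, m: 0 down, 0.020 the upper stop. It falls back under its own weight when let go (or rests on the ridge at 0.010 if it lies over it).
- scraper: Scraper block, brown wood with black rubber edge underneath, 106 mm (its x) x 30 mm (its y) x 74 mm tall, standing upright, loose, about 0.18 kg. Origin: centre of the underside. Foot 30 mm thick up to 26 mm height; above it a handle 84 (x) x 22 (y) mm to the top. It fits between the board's side rails with 7 mm to spare each side.
- shell_0: Half walnut shell, brown dome, 27 mm across, 12.5 mm high, loose, lying flat side down on the board at the start. Origin: centre of the underside.
- shell_1: Half walnut shell, brown dome, 27 mm across, 12.5 mm high, loose, lying flat side down on the board at the start. Origin: centre of the underside.
- shell_2: Half walnut shell, brown dome, 27 mm across, 12.5 mm high, loose, lying flat side down on the board at the start. Origin: centre of the underside.
- shell_3: Half walnut shell, brown dome, 27 mm across, 12.5 mm high, loose, lying flat side down on the board at the start. Origin: centre of the underside.
- spice_jar: Bystander: glass spice jar with red cap, 45 mm diameter, 106 mm tall, loose. Origin: centre of the underside.
- shaker: Bystander: salt shaker with grey top, 44 mm diameter, 90 mm tall, loose. Origin: centre of the underside.
- pepper_mill: Bystander: dark wooden pepper mill, 58 mm diameter, 170 mm tall, loose. Origin: centre of the underside.
- orange_mug: Bystander: orange mug, 81 x 113 mm over the handle (handle on its -y side), 101 mm tall, loose. Origin: centre of the underside.

How it is judged:
By the outcome, as a careful person would: the job done as asked, in the order asked, and still so for the second after the job is handed in, with the robot touching nothing.
It also fails if it takes over 72 s, if anything falls off the work surface, if the arm or the gripper's body presses on something with over 40 N, if the wrist force passes 120 N, or if a joint passes its speed limit or range.

## Working session

There is one attempt and no reset: what is moved stays moved. The work goes in short steps, Python scripts to look and compute and a tool call to move; the robot and the scene stay as the last step left them, time stands still between calls to the robot, and variables do not carry over. Pictures are saved under pics/ and viewed, at most 12 in all, crops included, and the job is handed in when it is done.

Besides the shell and the picture viewer there is one more tool, called after ">>>" in YAML: its name, and indented under it one key for each argument. jog_arm: Moves the arm, as the interface text tells. Its arguments: {"type":"object","properties":{"motion":{"type":"array"}},"required":["motion"]}

```bash
mkdir -p pics; cat > h.py <<'E'
import numpy as np, cv2
from workcell import readout, camera, bot
from scipy.spatial.transform import Rotation as R
def snap(name, fn=None):
    c=camera(name)
    if fn: cv2.imwrite('pics/'+fn, c["pixels"][:,:,::-1])
    return c
def ray(c,uv):
    p=cv2.undistortPoints(np.array([[uv]],float),np.array(c["K"]),np.array(c["dist"]))[0,0]
    Rm=cv2.Rodrigues(np.array(c["rvec"],float))[0]; t=np.array(c["tvec"],float).ravel()
    return -Rm.T@t, Rm.T@np.array([p[0],p[1],1])
def onz(c,uv,z):
    o,d=ray(c,uv); return o+d*(z-o[2])/d[2]
def proj(c,P):
    return cv2.projectPoints(np.array(P,float).reshape(-1,3),np.array(c["rvec"],float),np.array(c["tvec"],float),np.array(c["K"]),np.array(c["dist"]))[0][:,0]
E
python3 - <<'E'
from h import *
c=snap('top','top0.png'); s=snap('side','side0.png')
for k in (c,s): print(ray(k,(320,240)))
o=readout.get_obs(); print(o['eef_pos'],o['tool_rot'],o['clock'],o['grip_width'],bot.tcp_to_grasp,R.from_quat(o['tool_rot']).as_matrix().round(3))
E
```

```text
(array([ 0.38573014, -0.00644334,  1.28174991]), array([ 0.13326422, -0.00148442, -0.99128354]))
(array([0.07932465, 0.67895833, 0.78039496]), array([ 0.41943656, -0.62674294, -0.65671937]))
[ 0.163636   -0.4718618   0.23050175] [ 9.86104958e-01  1.66120795e-01 -1.68600629e-04 -9.29738717e-04] 0.1 0.08547213002905908 0.0187 [[ 0.945  0.328 -0.001]
 [ 0.328 -0.945  0.002]
 [-0.    -0.002 -1.   ]]
```

View pics/top0.png

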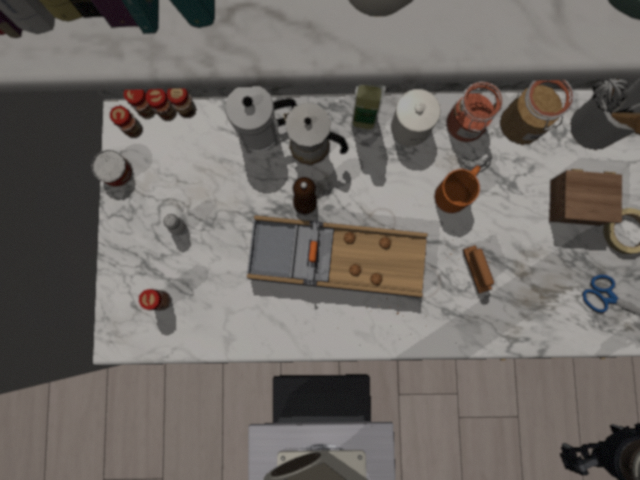

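View pics/side0.png

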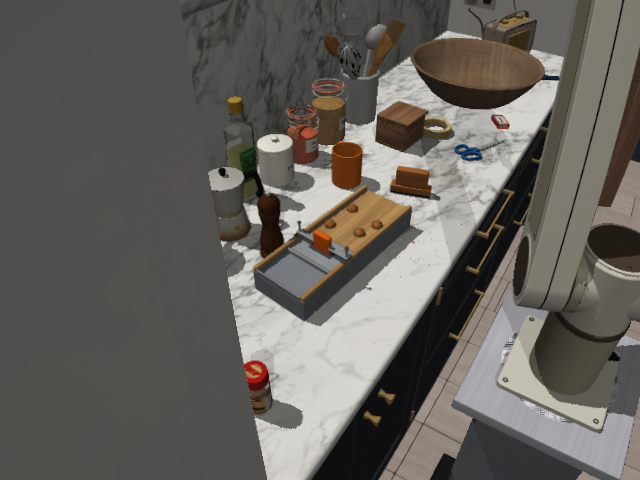

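The top view shows the board running left–right: grip at (313,250), shells at (349,238), (385,243), (355,270) and (376,280), scraper at (478,270), mug at (459,190), mill at (304,195). The robot is below. The side view agrees with this.

```bash
python3 - <<'E'
from h import *
c=snap('top'); im=c['pixels']; hsv=cv2.cvtColor(im,cv2.COLOR_RGB2HSV)
cs=[onz(c,p,.067) for p in [(257,217),(427,233),(423,296),(249,281)]]
for q in cs: print('corner',q.round(4))
for i in range(4): print(np.linalg.norm(cs[i]-cs[(i+1)%4]).round(4))
yd=((cs[0]-cs[1])+(cs[3]-cs[2])); print('ydir deg',np.degrees(np.arctan2(yd[1],yd[0])), 'centre',np.mean(cs,0))
def blobs(m,lo,hi,z,box,name):
    x0,y0,x1,y1=box; mm=np.zeros_like(m);mm[y0:y1,x0:x1]=m[y0:y1,x0:x1]
    for k in cv2.findContours(mm,cv2.RETR_EXTERNAL,cv2.CHAIN_APPROX_NONE)[0]:
        a=cv2.contourArea(k)
        if lo<a<hi:
            r=cv2.minAreaRect(k); bp=cv2.boxPoints(r); b=np.array([onz(c,p,z) for p in bp])
            e1,e2=b[1]-b[0],b[2]-b[1]; L=e1 if np.linalg.norm(e1)>np.linalg.norm(e2) else e2
            print(name,a,np.round(r[0],1),b.mean(0).round(4),'size',np.linalg.norm(e1).round(3),np.linalg.norm(e2).round(3),'long deg',np.degrees(np.arctan2(L[1],L[0])).round(1))
H,S,V=[hsv[...,i] for i in range(3)]
blobs(((H<12)&(S>170)&(V>120)).astype(np.uint8)*255,30,2000,.101,(290,225,340,275),'grip')
for p in [(349,238),(385,243),(355,270),(376,280),(478,270),(340,255),(400,265)]: print(p,hsv[p[1],p[0]])
blobs(((S>100)&(V<150)).astype(np.uint8)*255,30,400,.061,(338,228,415,290),'shell')
blobs(((S>110)).astype(np.uint8)*255,60,2000,.074,(455,240,500,300),'scraper')
cv2.imwrite('pics/crop.png',cv2.resize(im[180:310,240:500],None,fx=3,fy=3,interpolation=2)[:,:,::-1])
E
```

```text
corner [0.603  0.1295 0.067 ]
corner [ 0.5597 -0.2422  0.067 ]
corner [ 0.4232 -0.227   0.067 ]
corner [0.4625 0.1474 0.067 ]
0.3742
0.1374
0.3765
0.1416
ydir deg 83.67993902495344 centre [ 0.51210398 -0.04807586  0.067     ]
grip 65.0 [312.4 250.5] [0.5224 0.0083 0.101 ] size 0.037 0.01 long deg -8.1
(349, 238) [ 13 138 107]
(385, 243) [ 14 141 103]
(355, 270) [ 13 141 107]
(376, 280) [ 13 144 103]
(478, 270) [ 14 152  52]
(340, 255) [ 16 110 134]
(400, 265) [ 15 109 119]
scraper 684.0 [478.8 268.2] [ 0.4804 -0.3479  0.074 ] size 0.037 0.097 long deg -163.2
```

View pics/crop.png

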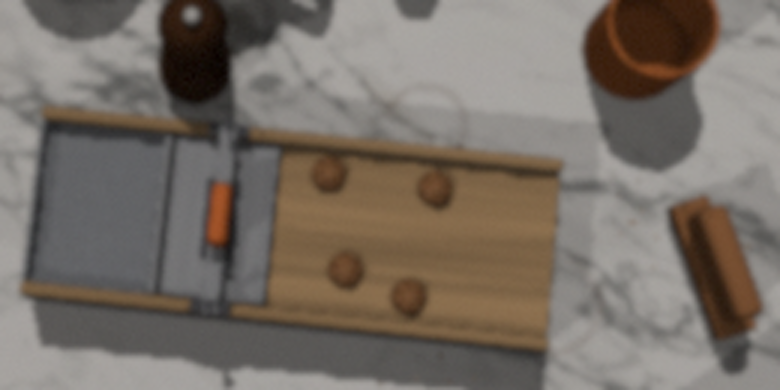

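```bash
cat >> h.py <<'E'
def goal(P,ydeg=None):
    """mm shift in tool axes to bring the TCP to world P; spin to bring tool y to world heading ydeg (mod 180)"""
    o=readout.get_obs(); M=R.from_quat(o['tool_rot']).as_matrix()
    d=M.T@(np.array(P)-o['eef_pos'])*1000; s=None
    if ydeg is not None:
        a=np.degrees(np.arctan2(M[1,1],M[0,1])); s=-((ydeg-a+90)%180-90)
    print('shift',d.round(1),'spin',None if s is None else round(s,1),'t',round(o['clock'],2),'j',np.round(o['joint_pos'],2))
E
python3 - <<'E'
from h import *
c=snap('top')
print('mill',onz(c,(305,204),0),onz(c,(303.5,184.5),.17))
print('mug rim',onz(c,(459,190),.1))
for p in [(349.5,238),(385,242.5),(355,269.5),(376,279)]: print('shell',onz(c,p,.062).round(4))
print('scraper handle top',onz(c,(484,267.3),.074))
goal((.520,.007,.20),83.5)
E
```

```text
mill [6.43374238e-01 2.48570946e-02 2.22044605e-16] [0.64962195 0.02309055 0.17      ]
mug rim [ 0.64681831 -0.30876255  0.1       ]
shell [ 0.5528 -0.0731  0.062 ]
shell [ 0.5413 -0.1505  0.062 ]
shell [ 0.4834 -0.0831  0.062 ]
shell [ 0.4619 -0.128   0.062 ]
scraper handle top [ 0.4817763  -0.35925674  0.074     ]
shift [ 493.6 -335.8   31.2] spin 25.6 t 0.2 j [-1.24  0.24  0.    1.34 -0.    1.57]
```

>>> jog_arm:
  motion:
    - {"x": 50, "y": -34, "z": 0, "spin": 4}
    - {"x": 100, "y": -68, "z": 3, "spin": 8}
    - {"x": 150, "y": -102, "z": 6, "spin": 12}
    - {"x": 200, "y": -136, "z": 9, "spin": 16}
    - {"x": 250, "y": -170, "z": 12, "spin": 20}
    - {"x": 300, "y": -204, "z": 15, "spin": 25.6}
    - {"x": 350, "y": -238, "z": 18, "spin": 25.6}
    - {"x": 400, "y": -272, "z": 21, "spin": 25.6}

```text
validation failed for argument at $.mo...
```

```bash
python3 - <<'E'
from h import *
goal((.520,.007,.20),83.5)
E
```

```text
shift [ 493.6 -335.8   31.2] spin 25.6 t 0.2 j [-1.24  0.24  0.    1.34 -0.    1.57]
```

>>> jog_arm:
  motion:
    - {"x": 50, "y": -34, "z": 0, "spin": 4, "fingers": -1}
    - {"x": 100, "y": -68, "z": 3, "spin": 8, "fingers": -1}
    - {"x": 150, "y": -102, "z": 6, "spin": 12, "fingers": -1}
    - {"x": 200, "y": -136, "z": 9, "spin": 16, "fingers": -1}
    - {"x": 250, "y": -170, "z": 12, "spin": 20, "fingers": -1}
    - {"x": 300, "y": -204, "z": 15, "spin": 25.6, "fingers": -1}
    - {"x": 350, "y": -238, "z": 18, "spin": 25.6, "fingers": -1}
    - {"x": 400, "y": -272, "z": 21, "spin": 25.6, "fingers": -1}

```text
clock: 1.2
eef_pos: [0.4535, -0.0826, 0.2103]
tool_rot: [0.998, -0.056, 0.0, 0.0]
ft_force: [0.7, -0.5, 0.1]
grip_width: 0.0855
grasp_force: 0.0
```

```bash
python3 - <<'E'
from h import *
goal((.520,.007,.20),83.5)
E
```

```text
shift [ 55.9 -96.5  10.3] spin 0.0 t 1.2 j [-0.18  0.17 -0.13  1.26 -0.    3.07]
```

q6 would pass its range, so I'll turn half round.

>>> jog_arm:
  motion:
    - {"x": 0, "y": 0, "z": 0, "spin": -10.5, "fingers": -1}
    - {"x": 0, "y": 0, "z": 0, "spin": -21, "fingers": -1}
    - {"x": 0, "y": 0, "z": 0, "spin": -31.5, "fingers": -1}
    - {"x": 0, "y": 0, "z": 0, "spin": -42, "fingers": -1}
    - {"x": 15, "y": -24, "z": 0, "spin": -52.5, "fingers": -1}
    - {"x": 30, "y": -48, "z": 5, "spin": -63, "fingers": -1}
    - {"x": 45, "y": -72, "z": 10, "spin": -73.5, "fingers": -1}
    - {"x": 56, "y": -96, "z": 10, "spin": -84, "fingers": -1}

```text
clock: 2.2
eef_pos: [0.5192, 0.0054, 0.1996]
tool_rot: [0.778, 0.628, -0.001, -0.0]
ft_force: [-0.3, -1.1, 0.2]
grip_width: 0.085
grasp_force: 0.0
```

>>> jog_arm:
  motion:
    - {"x": 0, "y": 0, "z": 0, "spin": -10.5, "fingers": -1}
    - {"x": 0, "y": 0, "z": 0, "spin": -21, "fingers": -1}
    - {"x": 0, "y": 0, "z": 0, "spin": -31.5, "fingers": -1}
    - {"x": 0, "y": 0, "z": 0, "spin": -42, "fingers": -1}
    - {"x": 0, "y": 0, "z": 0, "spin": -52.5, "fingers": -1}
    - {"x": 0, "y": 0, "z": 0, "spin": -63, "fingers": -1}
    - {"x": 0, "y": 0, "z": 0, "spin": -73.5, "fingers": -1}
    - {"x": 0, "y": 0, "z": 0, "spin": -84, "fingers": -1}

```text
clock: 3.2
eef_pos: [0.5189, 0.0047, 0.2]
tool_rot: [0.158, 0.988, -0.0, -0.0]
ft_force: [-0.6, -0.5, -0.2]
grip_width: 0.0854
grasp_force: 0.0
```

>>> jog_arm:
  motion:
    - {"x": 0, "y": 0, "z": 0, "spin": -10.5, "fingers": -1}
    - {"x": 0, "y": 0, "z": 0, "spin": -12, "fingers": -1}
    - {"x": 0, "y": 0, "z": 0, "spin": -12, "fingers": -1}

```text
clock: 3.58
eef_pos: [0.519, 0.0047, 0.2002]
tool_rot: [0.058, 0.998, -0.0, -0.0]
ft_force: [-1.3, 0.5, -0.5]
grip_width: 0.0852
grasp_force: 0.0
```

```bash
python3 - <<'E'
from h import *
goal((.520,.007,.20),83.5)
c=snap('wrist','w1.png'); im=c['pixels']; hsv=cv2.cvtColor(im,cv2.COLOR_RGB2HSV)
m=((hsv[...,0]<12)&(hsv[...,1]>170)&(hsv[...,2]>90)).astype(np.uint8)*255
for k in cv2.findContours(m,0,1)[0]:
    if cv2.contourArea(k)>200: print(cv2.minAreaRect(k), onz(c,cv2.minAreaRect(k)[0],.101))
E
```

```text
shift [-0.8  2.4  0.2] spin -0.1 t 3.58 j [ 0.01  0.29 -0.01  1.27 -0.    0.12]
```

View pics/w1.png

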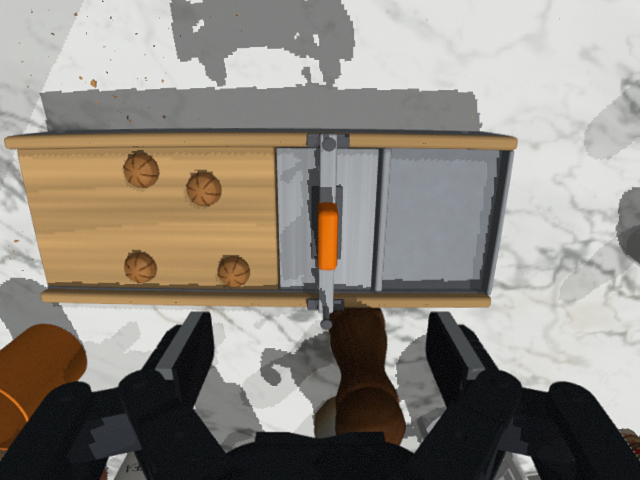

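The wrist view shows the whole station: grip at (328,236), rail corners at (5,143), (517,143), (490,300) and (42,297), board/hatch edge at x=276. The strap runs down along the image, and the mill stands clear below.

```bash
python3 - <<'E'
from h import *
c=snap('wrist'); im=c['pixels']; hsv=cv2.cvtColor(im,cv2.COLOR_RGB2HSV)
print('cam',ray(c,(320,240))); print(hsv[236,328])
m=((hsv[...,0]<14)&(hsv[...,1]>180)&(hsv[...,2]>120)).astype(np.uint8)*255; m[:, :250]=0;m[290:]=0
for k in cv2.findContours(m,0,1)[0]:
    if cv2.contourArea(k)>200: r=cv2.minAreaRect(k);print(r,cv2.boundingRect(k), onz(c,r[0],.101),[onz(c,p,.101).round(4) for p in cv2.boxPoints(r)])
for n,p,z in [('railL near',(6,137),.067),('railR near',(516,137),.067),('far R',(490,305),.067),('far L',(43,302),.067),('board/hatch',(276,149),.055),('board/hatch2',(280,289),.055),('open end',(19,150),.055),('open end2',(45,290),.055)]: print(n,onz(c,p,z).round(4))
E
```

```text
cam (array([0.43630361, 0.01447183, 0.34360027]), array([ 0.32921904, -0.03654463, -0.94357171]))
[ 15 244 230]
railL near [ 0.4244 -0.221   0.067 ]
railR near [0.4706 0.154  0.067 ]
far R [0.6066 0.1386 0.067 ]
far L [ 0.5616 -0.2396  0.067 ]
board/hatch [ 0.4615 -0.0211  0.055 ]
board/hatch2 [ 0.5767 -0.0354  0.055 ]
open end [ 0.4352 -0.2234  0.055 ]
open end2 [ 0.5557 -0.2441  0.055 ]
```

```bash
cat >> h.py <<'E'
def grip(c,z,vmin=120):
    hsv=cv2.cvtColor(c['pixels'],cv2.COLOR_RGB2HSV)
    m=((hsv[...,0]<18)&(hsv[...,1]>215)&(hsv[...,2]>vmin)).astype(np.uint8)*255; m[:, :200]=0;m[300:]=0
    for k in cv2.findContours(m,0,1)[0]:
        if cv2.contourArea(k)>200:
            r=cv2.minAreaRect(k);print(r,onz(c,r[0],z),[onz(c,p,z).round(4) for p in cv2.boxPoints(r)])
E
python3 - <<'E'
from h import *
grip(snap('wrist'),.101)
goal((.522,.0095,.063),83)
E
```

```text
((327.5, 239.0), (58.0, 19.0), 90.0) [0.52085863 0.01020548 0.101     ] [array([0.5   , 0.0062, 0.101 ]), array([0.5014, 0.0186, 0.101 ]), array([0.5429, 0.0145, 0.101 ]), array([0.5414, 0.0013, 0.101 ])]
shift [ -2.4   5.1 137.3] spin 0.5 t 3.73 j [ 0.01  0.29 -0.01  1.27 -0.    0.12]
```

>>> jog_arm:
  motion:
    - {"x": -2, "y": 5.5, "z": 30, "spin": 0.5, "fingers": -1}
    - {"x": -2, "y": 5.5, "z": 70, "spin": 0.5, "fingers": -1}
    - {"x": -2, "y": 5.5, "z": 110, "spin": 0.5, "fingers": -1}
    - {"x": -2, "y": 5.5, "z": 136, "spin": 0.5, "fingers": -1}
    - {"x": -2, "y": 5.5, "z": 136, "spin": 0.5, "fingers": 0.3}
    - {"x": -2, "y": 5.5, "z": 136, "spin": 0.5, "fingers": 1}
    - {"x": -2, "y": 5.5, "z": 136, "spin": 0.5, "fingers": 1}
    - {"x": -2, "y": 5.5, "z": 136, "spin": 0.5, "fingers": 1}

```text
clock: 4.72
eef_pos: [0.5227, 0.0099, 0.0656]
tool_rot: [0.061, 0.998, 0.0, 0.001]
ft_force: [0.2, 0.0, 10.3]
grip_width: 0.0134
grasp_force: 61.7
```

>>> jog_arm:
  motion:
    - {"x": 0, "y": 0, "z": 0, "spin": 0, "fingers": 1}
    - {"x": 0, "y": 0, "z": 0, "spin": 0, "fingers": 1}
    - {"x": 0, "y": 0, "z": 0, "spin": 0, "fingers": 1}

```text
clock: 5.1
eef_pos: [0.5227, 0.0099, 0.0656]
tool_rot: [0.061, 0.998, 0.0, 0.001]
ft_force: [-0.8, -0.1, 6.1]
grip_width: 0.0132
grasp_force: 60.1
```

>>> jog_arm:
  motion:
    - {"x": 0, "y": 0, "z": -8, "spin": 0, "fingers": 1}
    - {"x": 0, "y": 0, "z": -15, "spin": 0, "fingers": 1}
    - {"x": 0, "y": 0, "z": -15, "spin": 0, "fingers": 1}
    - {"x": 0, "y": 15, "z": -15, "spin": 0, "fingers": 1}
    - {"x": 0, "y": 35, "z": -15, "spin": 0, "fingers": 1}
    - {"x": 0, "y": 55, "z": -15, "spin": 0, "fingers": 1}
    - {"x": 0, "y": 75, "z": -15, "spin": 0, "fingers": 1}
    - {"x": 0, "y": 88, "z": -15, "spin": 0, "fingers": 1}

```text
clock: 6.1
eef_pos: [0.5335, 0.0986, 0.0794]
tool_rot: [0.06, 0.998, -0.0, 0.001]
ft_force: [5.3, -2.5, -2.1]
grip_width: 0.0133
grasp_force: 59.1
```

>>> jog_arm:
  motion:
    - {"x": 0, "y": 0, "z": 0, "spin": 0, "fingers": 1}
    - {"x": 0, "y": 0, "z": 0, "spin": 0, "fingers": 1}

```text
clock: 6.35
eef_pos: [0.5336, 0.0986, 0.0794]
tool_rot: [0.06, 0.998, 0.0, 0.001]
ft_force: [5.4, 0.4, -1.2]
grip_width: 0.0128
grasp_force: 59.7
```

>>> jog_arm:
  motion:
    - {"x": 0, "y": 0, "z": 5, "spin": 0, "fingers": 1}
    - {"x": 0, "y": 0, "z": 10, "spin": 0, "fingers": 1}
    - {"x": 0, "y": 0, "z": 14.5, "spin": 0, "fingers": 1}
    - {"x": 0, "y": 0, "z": 14.5, "spin": 0, "fingers": 1}

```text
clock: 6.85
eef_pos: [0.5336, 0.0981, 0.0657]
tool_rot: [0.061, 0.998, 0.0, 0.001]
ft_force: [3.8, -0.2, 3.3]
grip_width: 0.0132
grasp_force: 60.3
```

>>> jog_arm:
  motion:
    - {"x": 0, "y": 0, "z": 0, "spin": 0, "fingers": -1}
    - {"x": 0, "y": 0, "z": 0, "spin": 0, "fingers": -1}
    - {"x": 0, "y": 0, "z": 0, "spin": 0, "fingers": -1}
    - {"x": 0, "y": 0, "z": 0, "spin": 0, "fingers": -1}
    - {"x": 0, "y": 0, "z": -40, "spin": 0, "fingers": -1}
    - {"x": 0, "y": 0, "z": -80, "spin": 0, "fingers": -1}
    - {"x": 0, "y": 0, "z": -120, "spin": 0, "fingers": -1}
    - {"x": 0, "y": 0, "z": -130, "spin": 0, "fingers": -1}

```text
clock: 7.85
eef_pos: [0.534, 0.0976, 0.1978]
tool_rot: [0.061, 0.998, 0.001, 0.003]
ft_force: [0.3, 0.1, -0.2]
grip_width: 0.0852
grasp_force: 0.0
```

```bash
python3 - <<'E'
from h import *
c=snap('wrist','w2.png'); grip(c,.101)
c=snap('top','top2.png')
hsv=cv2.cvtColor(c['pixels'],cv2.COLOR_RGB2HSV)
goal((.49,-.357,.2),None)
E
```

```text
((320.0, 234.5), (59.0, 18.0), 90.0) [0.53174587 0.09860541 0.101     ] [array([0.5109, 0.0953, 0.101 ]), array([0.5123, 0.1069, 0.101 ]), array([0.5538, 0.1021, 0.101 ]), array([0.5522, 0.0899, 0.101 ])]
shift [ -12.6 -456.2   -4.6] spin None t 7.95 j [0.18 0.34 0.05 1.28 0.   0.3 ]
```

View pics/w2.png

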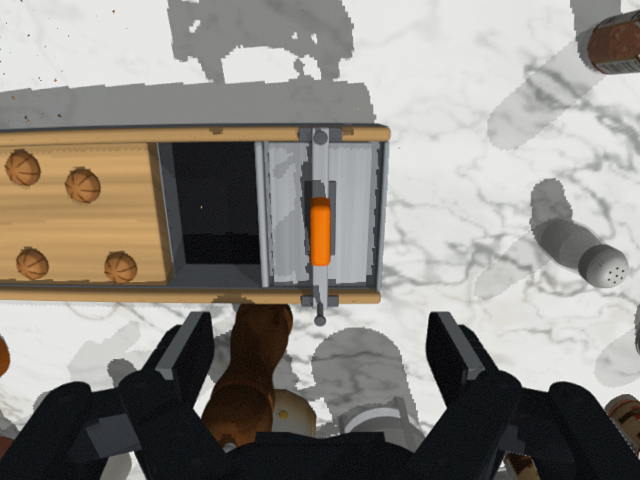

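Hatch parked at +88 mm beyond the ridge (grip at (320,234)), bin open and empty. Next, the scraper.

>>> jog_arm:
  motion:
    - {"x": -2, "y": -56, "z": 0, "spin": -4, "fingers": -1}
    - {"x": -4, "y": -112, "z": 0, "spin": -8, "fingers": -1}
    - {"x": -6, "y": -168, "z": 0, "spin": -12, "fingers": -1}
    - {"x": -8, "y": -224, "z": 0, "spin": -16, "fingers": -1}
    - {"x": -9, "y": -280, "z": 0, "spin": -20, "fingers": -1}
    - {"x": -10, "y": -336, "z": 0, "spin": -25, "fingers": -1}
    - {"x": -12, "y": -392, "z": 0, "spin": -25, "fingers": -1}
    - {"x": -12, "y": -445, "z": 0, "spin": -25, "fingers": -1}

```text
clock: 8.95
eef_pos: [0.4889, -0.3471, 0.1921]
tool_rot: [-0.156, 0.988, 0.001, -0.001]
ft_force: [0.8, -0.1, -1.2]
grip_width: 0.0855
grasp_force: 0.0
```

>>> jog_arm:
  motion:
    - {"x": 0, "y": 0, "z": 0, "spin": 0, "fingers": -1}
    - {"x": 0, "y": 0, "z": 0, "spin": 0, "fingers": -1}

```text
clock: 9.2
eef_pos: [0.4893, -0.3451, 0.1926]
tool_rot: [-0.156, 0.988, 0.002, -0.001]
ft_force: [-0.8, 1.0, 0.4]
grip_width: 0.0854
grasp_force: 0.0
```

```bash
python3 - <<'E'
from h import *
c=snap('wrist','w3.png')
goal((.485,-.357,.2),107)
E
```

```text
shift [  8.3 -10.4  -6.8] spin 1.1 t 9.25 j [-0.61  0.46  0.22  1.33  0.   -0.93]
```

View pics/w3.png

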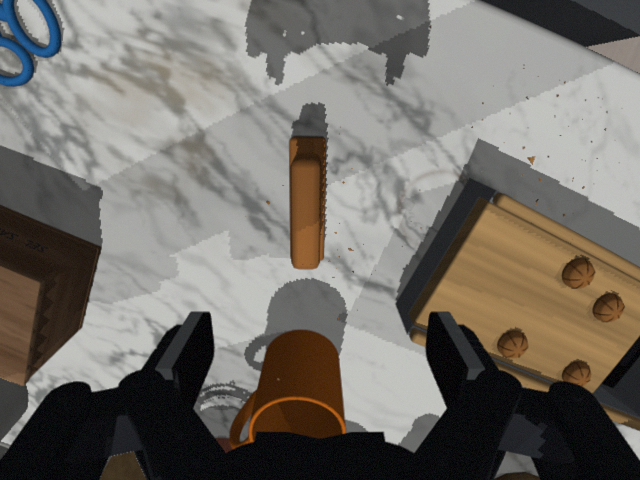

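The scraper handle's top face spans rows 157–267 and columns 292–319, almost straight along tool x. The mug is clear of it.

```bash
python3 - <<'E'
from h import *
c=snap('wrist')
P=[onz(c,p,.074) for p in [(292,159),(320,159),(319,267),(291,267)]]
for p in P: print(p.round(4))
for i in range(4): print(np.linalg.norm(P[i]-P[(i+1)%4]).round(4))
L=(P[2]+P[3]-P[0]-P[1]); print('long',np.degrees(np.arctan2(L[1],L[0])), 'ctr',np.mean(P,0))
m=np.mean(P,0); goal((m[0],m[1],.035),np.degrees(np.arctan2(L[1],L[0]))+90)
E
```

```text
[ 0.4478 -0.3777  0.074 ]
[ 0.4419 -0.3594  0.074 ]
[ 0.5186 -0.3352  0.074 ]
[ 0.5251 -0.3552  0.074 ]
0.0192
0.0804
0.0211
0.0804
long 16.859726065495636 ctr [ 0.4833404  -0.35685717  0.074     ]
shift [ 10.1 -10.1 158.7] spin 1.3 t 9.3 j [-0.61  0.46  0.22  1.33  0.   -0.93]
```

>>> jog_arm:
  motion:
    - {"x": 10, "y": -10, "z": 30, "spin": 1.3, "fingers": -1}
    - {"x": 10, "y": -10, "z": 75, "spin": 1.3, "fingers": -1}
    - {"x": 10, "y": -10, "z": 120, "spin": 1.3, "fingers": -1}
    - {"x": 10, "y": -10, "z": 150, "spin": 1.3, "fingers": -1}
    - {"x": 10, "y": -10, "z": 150, "spin": 1.3, "fingers": -1}

```text
clock: 9.93
eef_pos: [0.4822, -0.3554, 0.0421]
tool_rot: [-0.147, 0.989, 0.002, -0.002]
ft_force: [0.2, 0.9, 0.4]
grip_width: 0.0852
grasp_force: 0.0
```

```bash
python3 - <<'E'
from h import *
goal((.4833,-.3569,.036),106.9)
E
```

```text
shift [-0.6 -1.8  6.1] spin -0.0 t 9.93 j [-0.64  0.58  0.    1.    0.   -0.93]
```

>>> jog_arm:
  motion:
    - {"x": 0, "y": -2, "z": 6, "spin": 0, "fingers": -1}
    - {"x": 0, "y": -2, "z": 6, "spin": 0, "fingers": 0}
    - {"x": 0, "y": -2, "z": 6, "spin": 0, "fingers": 1}
    - {"x": 0, "y": -2, "z": 6, "spin": 0, "fingers": 1}
    - {"x": 0, "y": -2, "z": 6, "spin": 0, "fingers": 1}
    - {"x": 0, "y": -2, "z": 6, "spin": 0, "fingers": 1}
    - {"x": 0, "y": -2, "z": 6, "spin": 0, "fingers": 1}
    - {"x": 0, "y": -2, "z": 6, "spin": 0, "fingers": 1}

```text
clock: 10.92
eef_pos: [0.4845, -0.3605, 0.0392]
tool_rot: [-0.145, 0.989, -0.0, 0.0]
ft_force: [-1.5, 0.5, 4.7]
grip_width: 0.0211
grasp_force: 63.3
```

```bash
python3 - <<'E'
from h import *
O=np.array([.516,-.0485]); ey=np.array([np.cos(np.radians(83.1)),np.sin(np.radians(83.1))]); ex=np.array([ey[1],-ey[0]])
p=O-.160*ey; print('target xy',p)
goal((*p,.160),83.1)
for s in [(.5528,-.0731),(.5413,-.1505),(.4834,-.0831),(.4619,-.128)]:
    d=np.array(s)-O; print('shell station',(d@ex).round(4),(d@ey).round(4))
E
```

```text
target xy [ 0.49677811 -0.20734117]
shift [ -55.9  143.1 -120.8] spin 23.6 t 10.93 j [-0.64  0.58  0.    0.99  0.   -0.93]
shell station 0.0395 -0.02
shell station 0.0374 -0.0982
shell station -0.0282 -0.0383
shell station -0.0442 -0.0854
```

>>> jog_arm:
  motion:
    - {"x": 0, "y": 0, "z": -40, "spin": 0, "fingers": 1}
    - {"x": 0, "y": 0, "z": -80, "spin": 0, "fingers": 1}
    - {"x": 0, "y": 0, "z": -120, "spin": 0, "fingers": 1}
    - {"x": -15, "y": 38, "z": -120, "spin": 6, "fingers": 1}
    - {"x": -30, "y": 76, "z": -120, "spin": 12, "fingers": 1}
    - {"x": -45, "y": 114, "z": -120, "spin": 18, "fingers": 1}
    - {"x": -56, "y": 143, "z": -120, "spin": 23.6, "fingers": 1}
    - {"x": -56, "y": 143, "z": -120, "spin": 23.6, "fingers": 1}

```text
clock: 11.92
eef_pos: [0.4964, -0.2051, 0.1579]
tool_rot: [0.058, 0.998, 0.0, -0.001]
ft_force: [-0.5, -0.3, -2.0]
grip_width: 0.0212
grasp_force: 62.4
```

>>> jog_arm:
  motion:
    - {"x": 0, "y": 0, "z": 0, "spin": 0, "fingers": 1}
    - {"x": 0, "y": 0, "z": 0, "spin": 0, "fingers": 1}

```text
clock: 12.18
eef_pos: [0.4967, -0.2082, 0.1585]
tool_rot: [0.06, 0.998, -0.0, -0.0]
ft_force: [0.1, 0.1, -2.7]
grip_width: 0.021
grasp_force: 62.4
```

```bash
python3 - <<'E'
from h import *
c=snap('wrist','w4.png'); s=snap('side')
cv2.imwrite('pics/w4s.png',np.hstack([c['pixels'][:400], cv2.resize(s['pixels'][80:330,250:450],(320,400))])[:,:,::-1][:, ::1][:, :960])
cv2.imwrite('pics/w4s.png',cv2.resize(cv2.imread('pics/w4s.png'),(800,333)))
goal((.4968,-.2073,.160),83.1)
E
```

```text
shift [ 0.1  0.9 -1.4] spin -0.0 t 12.28 j [-0.4   0.36 -0.03  1.19 -0.   -0.28]
```

View pics/w4s.png

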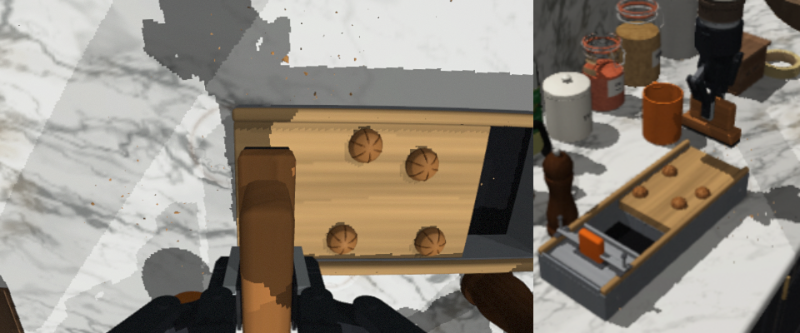

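Scraper is held upright above the board end, its foot end at about (286–354,179) in the raw wrist image. I'll check the lateral fit.

```bash
python3 - <<'E'
from h import *
c=snap('wrist'); cv2.imwrite('pics/w5.png',cv2.resize(c['pixels'][110:340,250:450],None,fx=3,fy=2.6,interpolation=2)[:,:,::-1])
ey=np.array([np.cos(np.radians(83.1)),np.sin(np.radians(83.1))]); ex=np.array([ey[1],-ey[0]]);O=np.array([.516,-.0485])
for n,p,z in [('foot',(286,179),.145),('foot',(354,179),.145),('rail',(330,146),.067),('rail',(580,151),.067)]:
    d=onz(c,p,z)[:2]-O; print(n,(d@ex).round(4),(d@ey).round(4))
t=readout.get_obs()['eef_pos'][:2]-O; print('tcp',t@ex,t@ey)
E
```

```text
foot -0.0551 -0.1745
foot -0.055 -0.1462
rail -0.0613 -0.1542
rail -0.0601 0.0043
tcp 4.3453899328287776e-05 -0.16080943023008912
```

View pics/w5.png

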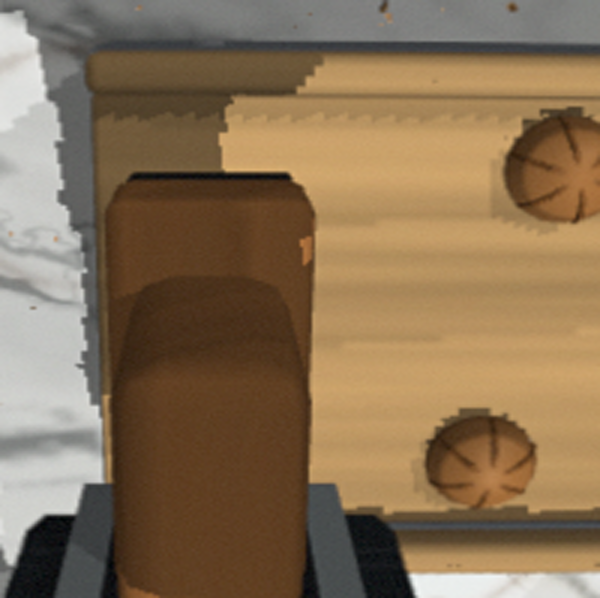

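The crop shows the foot end at -55 mm and the rail at about -61 mm, so it fits with roughly 1 mm of correction. Lower it.

>>> jog_arm:
  motion:
    - {"x": -1, "y": 0, "z": 25, "spin": 0, "fingers": 1}
    - {"x": -1, "y": 0, "z": 50, "spin": 0, "fingers": 1}
    - {"x": -1, "y": 0, "z": 60, "spin": 0, "fingers": 1}
    - {"x": -1, "y": 0, "z": 62, "spin": 0, "fingers": 1}
    - {"x": -1, "y": 0, "z": 62, "spin": 0, "fingers": 1}

```text
clock: 12.95
eef_pos: [0.4985, -0.2078, 0.0975]
tool_rot: [0.06, 0.998, -0.0, 0.001]
ft_force: [0.8, -0.5, -1.4]
grip_width: 0.0211
grasp_force: 62.3
```

>>> jog_arm:
  motion:
    - {"x": 0, "y": 0, "z": 1.5, "spin": 0, "fingers": 1}
    - {"x": 0, "y": 0, "z": 3, "spin": 0, "fingers": 1}
    - {"x": 0, "y": 0, "z": 3, "spin": 0, "fingers": 1}

```text
clock: 13.32
eef_pos: [0.4983, -0.2076, 0.0942]
tool_rot: [0.06, 0.998, -0.0, 0.0]
ft_force: [-0.4, -0.3, -0.4]
grip_width: 0.0213
grasp_force: 62.4
```

>>> jog_arm:
  motion:
    - {"x": 0, "y": 12, "z": 0, "spin": 0, "fingers": 1}
    - {"x": 0, "y": 24, "z": 0, "spin": 0, "fingers": 1}
    - {"x": 0, "y": 36, "z": 0, "spin": 0, "fingers": 1}
    - {"x": 0, "y": 48, "z": 0, "spin": 0, "fingers": 1}
    - {"x": 0, "y": 60, "z": 0, "spin": 0, "fingers": 1}
    - {"x": 0, "y": 72, "z": 0, "spin": 0, "fingers": 1}
    - {"x": 0, "y": 84, "z": 0, "spin": 0, "fingers": 1}
    - {"x": 0, "y": 96, "z": 0, "spin": 0, "fingers": 1}

```text
clock: 14.32
eef_pos: [0.5098, -0.1118, 0.0942]
tool_rot: [0.06, 0.998, -0.0, 0.0]
ft_force: [-1.3, -3.6, 5.5]
grip_width: 0.0213
grasp_force: 63.4
```

```bash
python3 - <<'E'
from h import *
c=snap('wrist','w6.png')
ey=np.array([np.cos(np.radians(83.1)),np.sin(np.radians(83.1))]); ex=np.array([ey[1],-ey[0]]);O=np.array([.516,-.0485])
t=readout.get_obs()['eef_pos'][:2]-O; print('tcp',t@ex,t@ey)
E
```

```text
tcp 0.0014246317235167994 -0.062061920059872856
```

View pics/w6.png

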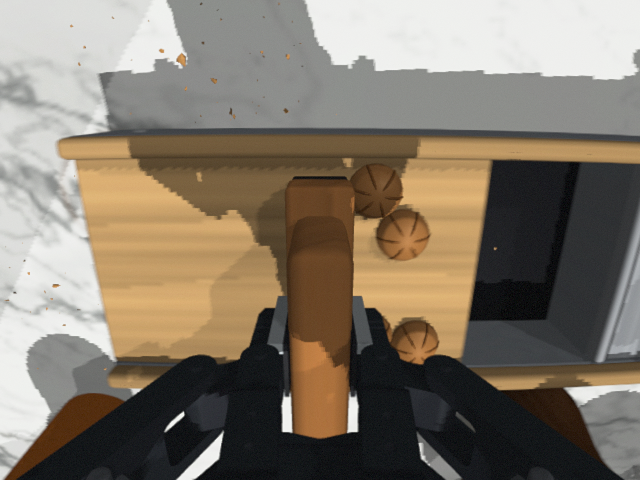

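The sweep is working: all four shells are ahead of the blade at (376,190), (403,235), (413,342) and (385,325). Continue over the edge.

>>> jog_arm:
  motion:
    - {"x": 0, "y": 10, "z": 0, "spin": 0, "fingers": 1}
    - {"x": 0, "y": 20, "z": 0, "spin": 0, "fingers": 1}
    - {"x": 0, "y": 30, "z": 0, "spin": 0, "fingers": 1}
    - {"x": 0, "y": 40, "z": 0, "spin": 0, "fingers": 1}
    - {"x": 0, "y": 50, "z": 0, "spin": 0, "fingers": 1}
    - {"x": 0, "y": 60, "z": 0, "spin": 0, "fingers": 1}
    - {"x": 0, "y": 68, "z": 0, "spin": 0, "fingers": 1}
    - {"x": 0, "y": 74, "z": 0, "spin": 0, "fingers": 1}

```text
clock: 15.38
eef_pos: [0.5185, -0.0385, 0.0942]
tool_rot: [0.06, 0.998, -0.0, 0.0]
ft_force: [0.4, -2.7, 7.9]
grip_width: 0.0212
grasp_force: 63.8
```

>>> jog_arm:
  motion:
    - {"x": 0, "y": 0, "z": 0, "spin": 0, "fingers": 1}
    - {"x": 0, "y": 0, "z": 0, "spin": 0, "fingers": 1}
    - {"x": 0, "y": 0, "z": -3, "spin": 0, "fingers": 1}
    - {"x": 0, "y": -30, "z": -3, "spin": 0, "fingers": 1}
    - {"x": 0, "y": -65, "z": -3, "spin": 0, "fingers": 1}
    - {"x": 0, "y": -100, "z": -3, "spin": 0, "fingers": 1}
    - {"x": 0, "y": -105, "z": -3, "spin": 0, "fingers": 1}
    - {"x": 0, "y": -105, "z": -3, "spin": 0, "fingers": 1}

```text
clock: 16.38
eef_pos: [0.5048, -0.1421, 0.0958]
tool_rot: [0.06, 0.998, 0.001, -0.001]
ft_force: [-0.2, 0.1, -2.3]
grip_width: 0.0213
grasp_force: 62.4
```

```bash
python3 - <<'E'
from h import *
c=snap('wrist'); s=snap('side')
a=c['pixels'][100:450,100:]; b=cv2.resize(s['pixels'][180:320,240:420],(450,350))
o=cv2.resize(np.hstack([a,b]),(800,283)); t=snap('top')
cv2.imwrite('pics/w7.png',np.vstack([o,cv2.resize(t['pixels'][200:310,240:500],(744,315)).copy() if 0 else cv2.copyMakeBorder(cv2.resize(t['pixels'][200:310,240:500],(744,315)),0,0,0,56,cv2.BORDER_CONSTANT)])[:,:,::-1])
ey=np.array([np.cos(np.radians(83.1)),np.sin(np.radians(83.1))]); ex=np.array([ey[1],-ey[0]]);O=np.array([.516,-.0485])
t=readout.get_obs()['eef_pos'][:2]-O; print('tcp',t@ex,t@ey)
E
```

```text
tcp 0.0007403453648286897 -0.09370657711968541
```

View pics/w7.png

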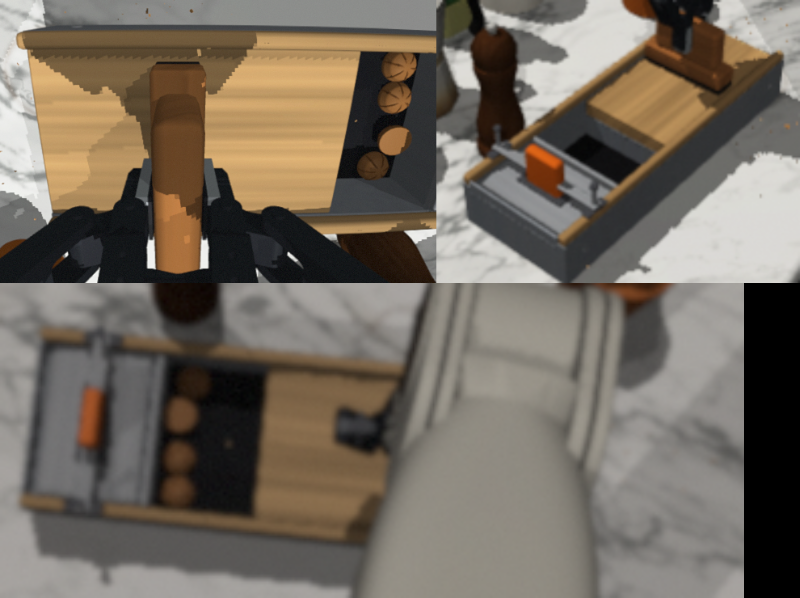

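All four shells lie in the bin and the board is clear. Stand the scraper here and release.

>>> jog_arm:
  motion:
    - {"x": 0, "y": 0, "z": 2, "spin": 0, "fingers": 1}
    - {"x": 0, "y": 0, "z": 2.3, "spin": 0, "fingers": 1}
    - {"x": 0, "y": 0, "z": 2.3, "spin": 0, "fingers": 0.4}
    - {"x": 0, "y": 0, "z": 2.3, "spin": 0, "fingers": -1}
    - {"x": 0, "y": 0, "z": 2.3, "spin": 0, "fingers": -1}
    - {"x": 0, "y": 0, "z": 2.3, "spin": 0, "fingers": -1}
    - {"x": 0, "y": 0, "z": 2.3, "spin": 0, "fingers": -1}
    - {"x": 0, "y": 0, "z": 2.3, "spin": 0, "fingers": -1}

```text
clock: 17.52
eef_pos: [0.5057, -0.1429, 0.0945]
tool_rot: [0.06, 0.998, 0.0, 0.0]
ft_force: [-0.4, 0.2, 0.0]
grip_width: 0.0853
grasp_force: 0.0
```

>>> jog_arm:
  motion:
    - {"x": 0, "y": 0, "z": -20, "spin": 0, "fingers": -1}
    - {"x": 0, "y": 0, "z": -60, "spin": 0, "fingers": -1}
    - {"x": 0, "y": 0, "z": -105, "spin": 0, "fingers": -1}
    - {"x": 0, "y": 50, "z": -105, "spin": 0, "fingers": -1}
    - {"x": 0, "y": 105, "z": -105, "spin": 0, "fingers": -1}
    - {"x": 0, "y": 160, "z": -105, "spin": 0, "fingers": -1}
    - {"x": 0, "y": 215, "z": -105, "spin": 0, "fingers": -1}
    - {"x": 0, "y": 242, "z": -105, "spin": 0, "fingers": -1}

```text
clock: 18.52
eef_pos: [0.5346, 0.1001, 0.1995]
tool_rot: [0.058, 0.998, 0.0, 0.0]
ft_force: [0.3, -1.4, 0.1]
grip_width: 0.0856
grasp_force: 0.0
```

>>> jog_arm:
  motion:
    - {"x": 0, "y": 0, "z": 0, "spin": 0, "fingers": -1}
    - {"x": 0, "y": 0, "z": 0, "spin": 0, "fingers": -1}

```text
clock: 18.77
eef_pos: [0.5344, 0.0968, 0.1994]
tool_rot: [0.06, 0.998, -0.0, -0.0]
ft_force: [-0.6, -0.1, 1.0]
grip_width: 0.0856
grasp_force: 0.0
```

```bash
python3 - <<'E'
from h import *
grip(snap('wrist'),.095)
goal((.5332,.0976,.065),83.1)
E
```

```text
((321.4999694824219, 234.5), (18.999996185302734, 58.99999237060547), 0.0) [0.53425851 0.09840341 0.095     ] [array([0.5553, 0.0891, 0.095 ]), array([0.5127, 0.0945, 0.095 ]), array([0.5143, 0.1072, 0.095 ]), array([0.5569, 0.1025, 0.095 ])]
shift [  1.4   1.1 134.4] spin -0.0 t 18.82 j [ 0.18  0.34  0.06  1.29 -0.    0.3 ]
```

>>> jog_arm:
  motion:
    - {"x": 1, "y": 1, "z": 30, "spin": 0, "fingers": -1}
    - {"x": 1, "y": 1, "z": 70, "spin": 0, "fingers": -1}
    - {"x": 1, "y": 1, "z": 110, "spin": 0, "fingers": -1}
    - {"x": 1, "y": 1, "z": 134, "spin": 0, "fingers": -1}
    - {"x": 1, "y": 1, "z": 134, "spin": 0, "fingers": 0.3}
    - {"x": 1, "y": 1, "z": 134, "spin": 0, "fingers": 1}
    - {"x": 1, "y": 1, "z": 134, "spin": 0, "fingers": 1}
    - {"x": 1, "y": 1, "z": 134, "spin": 0, "fingers": 1}

```text
clock: 19.82
eef_pos: [0.5347, 0.0985, 0.0668]
tool_rot: [0.06, 0.998, 0.0, 0.001]
ft_force: [-0.7, -0.7, 9.9]
grip_width: 0.0131
grasp_force: 61.8
```

>>> jog_arm:
  motion:
    - {"x": 0, "y": 0, "z": 0, "spin": 0, "fingers": 1}
    - {"x": 0, "y": 0, "z": 0, "spin": 0, "fingers": 1}
    - {"x": 0, "y": 0, "z": 0, "spin": 0, "fingers": 1}
    - {"x": 0, "y": 0, "z": -8, "spin": 0, "fingers": 1}
    - {"x": 0, "y": 0, "z": -15, "spin": 0, "fingers": 1}
    - {"x": 0, "y": 0, "z": -15, "spin": 0, "fingers": 1}

```text
clock: 20.58
eef_pos: [0.5346, 0.0985, 0.0812]
tool_rot: [0.06, 0.998, 0.0, 0.001]
ft_force: [3.8, -0.4, -2.7]
grip_width: 0.013
grasp_force: 59.0
```

>>> jog_arm:
  motion:
    - {"x": 0, "y": -15, "z": 0, "spin": 0, "fingers": 1}
    - {"x": 0, "y": -35, "z": 0, "spin": 0, "fingers": 1}
    - {"x": 0, "y": -55, "z": 0, "spin": 0, "fingers": 1}
    - {"x": 0, "y": -75, "z": 0, "spin": 0, "fingers": 1}
    - {"x": 0, "y": -85, "z": 0, "spin": 0, "fingers": 1}
    - {"x": 0, "y": -90, "z": 0, "spin": 0, "fingers": 1}
    - {"x": 0, "y": -90, "z": 0, "spin": 0, "fingers": 1}
    - {"x": 0, "y": -90, "z": 0, "spin": 0, "fingers": 1}

```text
clock: 21.58
eef_pos: [0.5234, 0.0093, 0.0808]
tool_rot: [0.06, 0.998, 0.002, 0.001]
ft_force: [5.6, 4.0, -2.0]
grip_width: 0.0132
grasp_force: 59.2
```

Against the closed stop (4 N). Lower, release, retreat.

>>> jog_arm:
  motion:
    - {"x": 0, "y": 0.5, "z": 5, "spin": 0, "fingers": 1}
    - {"x": 0, "y": 0.5, "z": 10, "spin": 0, "fingers": 1}
    - {"x": 0, "y": 0.5, "z": 14.5, "spin": 0, "fingers": 1}
    - {"x": 0, "y": 0.5, "z": 15.5, "spin": 0, "fingers": 1}
    - {"x": 0, "y": 0.5, "z": 15.5, "spin": 0, "fingers": 1}

```text
clock: 22.2
eef_pos: [0.5236, 0.0094, 0.0668]
tool_rot: [0.06, 0.998, 0.001, 0.001]
ft_force: [1.1, 2.8, 7.7]
grip_width: 0.0131
grasp_force: 60.9
```

>>> jog_arm:
  motion:
    - {"x": 0, "y": 0, "z": 0, "spin": 0, "fingers": -1}
    - {"x": 0, "y": 0, "z": 0, "spin": 0, "fingers": -1}
    - {"x": 0, "y": 0, "z": 0, "spin": 0, "fingers": -1}
    - {"x": 0, "y": 0, "z": 0, "spin": 0, "fingers": -1}
    - {"x": 0, "y": 0, "z": -40, "spin": 0, "fingers": -1}
    - {"x": 0, "y": 0, "z": -90, "spin": 0, "fingers": -1}
    - {"x": 0, "y": 0, "z": -136, "spin": 0, "fingers": -1}
    - {"x": 0, "y": 0, "z": -136, "spin": 0, "fingers": -1}

```text
clock: 23.2
eef_pos: [0.5257, 0.0097, 0.2053]
tool_rot: [0.06, 0.998, 0.0, 0.004]
ft_force: [-0.4, -1.0, 0.9]
grip_width: 0.0856
grasp_force: 0.0
```

```bash
python3 - <<'E'
from h import *
c=snap('wrist'); grip(c,.101); s=snap('side')
cv2.imwrite('pics/w8.png',cv2.resize(np.hstack([c['pixels'],cv2.resize(s['pixels'][140:320,230:430],(533,480))]),(800,327))[:,:,::-1])
E
```

```text
((319.0, 226.5), (57.0, 18.0), 90.0) [0.52056067 0.0103356  0.101     ] [array([0.5   , 0.0068, 0.101 ]), array([0.5015, 0.0187, 0.101 ]), array([0.5422, 0.0141, 0.101 ]), array([0.5407, 0.0015, 0.101 ])]
```

View pics/w8.png

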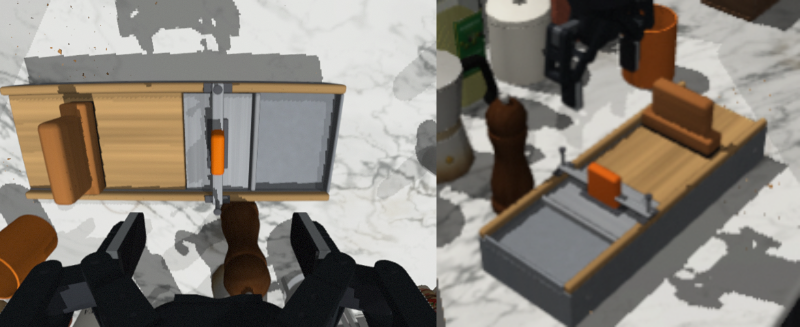

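The hatch is back at its original place (grip at (.5206,.0103) against (.5209,.0102) at the start), seated. The scraper stands on the board, and the mug and mill have not moved.

```bash
python3 -c "
from workcell import bot
print(bot.job_done())"
```

```text
the job is handed in; nothing more can be done
None
```

I handed the job in after about 23 s: all four shells are in the bin, the scraper stands upright on the board, the hatch is back home over the bin, and I touched none of the bystanders.

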